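# Lock the medicine box by its gated bolt

### The arm

A 6-joint arm with a two-finger parallel gripper is mounted at the origin on a cart in front of the work surface, level with it; the furniture and walls round the work are solid. World frame = base frame: x ahead of the robot, y to its left, z up, the work surface at z = 0. Lengths are in m, angles in rad, forces in N, time in s.
With the tool pointing down it reaches from about 0.325 to 1 m from the base axis. Payload 5.1 kg.
Tool frame: the origin (TCP) lies at the very end of the fingers, on their centre line; the grasp point (between the pads) lies 19 mm behind it; y points along the fingers, z is the direction in which the jaws open and shut, and the axes are right-handed (so a half turn about y gives the same grasp; the last joint's range is limited). The gripper opens to 85 mm and grips with 20 to 120 N. Pads are 22 mm wide; open, the fingers measure 114 mm over their backs; the gripper's body (76 mm by 85 mm) begins 54 mm behind the grasp point. The pads swing forward as they close: fully open they stand 13 mm farther back than shut.
Start: joints at [-1.194, 0.124, 1.65, -0, 1.367, -0.083], TCP at [0.288, -0.582, 0.231] pointing down, gripper open.
Joint ranges: [-2.61, 2.61], [-1.02, 2.33], [0.03, 2.71], [-1.35, 4.49], [0.32, 2.68], [-2.91, 2.91]. Speed limits (rad/s): [2.57, 2.57, 3.14, 3.14, 3.14, 3.14].

### API

Orientations are given as a 3x3 rotation matrix whose columns are the frame's x, y, z axes.
In Python, from cell import manip gives the robot as it stands.
- The arm moves only by the shell command python3 -m pendant 'ROWS' [FORCE]. ROWS is JSON, a list of rows, each a list of 7 numbers: the turn, a rotation vector about the tool's x, y, z in rad, then the shift along the tool's x, y, z in m, then the opening, from 0 (shut) to 1 (fully open). In form: [[ax, ay, az, dx, dy, dz, hand], ...]. A call has 1 to 10 rows; each row is the pose to reach, as a shift and turn from the pose commanded when the call began, along the tool's axes at that moment; what a row does not reach only later rows make up. A row lasts 1/8 s, in which the tool goes at most 62.5 mm and 10.7 degrees, less where a joint would pass 70% of its speed; a pose out of reach is approached as far as the arm can. A call with a gripper value outside its range is refused whole. The fingers move at their own pace and stop on an object; FORCE is the grip in N (left out, the last holds). Time passes only in rows, so rows that repeat a pose let the fingers close. It gives the time, the measured TCP pose, the force and the opening at its end, in the units of the state.
- manip.sense(): the state, without advancing time (a new reading comes with each control period).
- manip.grab_frame(name): name is "scene" or "top" or "wrist"; returns (picture, depth): 420x560x3 uint8, red, green, blue; 420x560 float32, m along the optical axis (not along the pixel's ray), 0 where there is no reading.
- manip.camera_info(name): a dict with "fx", "fy", "cx", "cy" (pixels), "cam_to_world" (4x4, takes a point from camera to world coordinates). Camera axes: x right, y up, looking along -z (the intrinsics and any distortion apply to the point x, -y, -z); pixel columns grow to the right and rows downward; lengths in m; the calibration is good to about 2 mm. A picture is of the moment at which its call begins: read the wrist's pose just before it. camera_info takes no time and is no camera call; for the wrist camera it gives the pose at the moment of the call.
- manip.finish_job(): hands the job in, once; it reports no verdict.
The state is a dict: "clock": time; "q": joint angles; "qd": joint speeds; "joint_torque": joint torques, N m; "ee_pos": TCP position; "tcp_rot": TCP orientation; "force": force on the tool from outside, world axes, zero at the start; "moment": the same for the moment, N m; "width": finger opening in m.
Only numpy, scipy, OpenCV 4.12 (cv2) and the standard library are available. Lean on these libraries where they do the work, as an engineer would, in place of code of your own. Each camera call takes 0.05 s, during which the arm holds its last target. There are 200 camera calls.

### The job

Lock the grey medicine box: with the fingertips, push its black latch knob along the long leg of the L-shaped slot to the corner, then push it across the short leg to the end, and move clear. Only push the knob, gently; do not grip it, and leave the bottle, stamp and carton beside the box as they stand.

Things in the scene. Friction and masses are not known exactly. Their poses are not given: they have to be found in the camera images.
- lockbox: Fixed low grey steel box, 130 (x) x 220 (y) mm, lid top at z 60; origin: centre of underside; x across, y along, z up. On the lid an aluminium latch housing, x -45..45, y -70..70, flat top at z 74, with an L-shaped slot 12 wide: long leg along +y at x -15, then at y +45 a short leg along +x to x +15. Steel keeper loop at y 96..114 to z 74.5. Only the knob is higher than 76 mm.
- bolt (a joint): Travel of the bolt, and of the knob on it, along the long leg (the box's +y), m: 0 at the slot's blind start, about 0.090 at the corner, where the slot stops it (0.091). Starts at 0 to 0.03. About 2 N of friction, no spring: it stays where it is left.
- latch_knob (a joint): Travel of the knob along the short leg (the box's +x), m: 0 in the long leg, about 0.031 at the slot's end. The slot lets it move across only at the corner. About 1.5 N of friction, no spring.
- knob_top (a point): Centre of the top of the knob: a round upright black knob, 25 mm in diameter, its underside 1 mm above the gate plate and its top 106 mm above the table, so 32 mm of it stands above the plate. It cannot be lifted out or tipped; its 10 mm steel pin runs in the slot with 1 mm of play on each side.
- slot_start (a point): Axis of the knob at the gate plate's top (z 74 mm) when bolt and latch_knob both read 0; fixed on the box.
- slot_corner (a point): Where the knob's axis crosses the gate plate's top at the corner of the slot; fixed on the box, 90 mm from slot_start.
- slot_end (a point): Where the knob's axis crosses the gate plate's top at the end of the short leg (locked); fixed on the box, 30 mm from slot_corner.
- bottle: Amber medicine bottle with a dark cap, 38 mm in diameter, 75 mm tall, standing loose beside the -y end of the box. Origin: centre of its underside.
- stamp: Brown wooden-handled rubber stamp, 23 x 42 x 64 mm, standing loose on the +x side of the box. Origin: centre of its underside.
- carton: Small white and green tablet carton, 45 x 85 x 30 mm, lying loose on the +x side of the box. Origin: centre of its underside.
Things that resemble listed ones, but are neither listed nor needed, are in the scene too. Of the things that look like the stamp, the larger one is meant.

How it is judged:
On the way, in this order (a step that is already met when the one before it is completed fails the run):
1. the knob is pushed along the long leg to the corner (value of joint bolt above 0.086 m and value of joint latch_knob below 0.012 m).
2. the knob is pushed across to the end of the short leg (value of joint latch_knob above 0.026 m), for 0.1 s.
At the end, for the whole second after the job is handed in: The knob rests in the short leg, within 5 mm of the slot's end (latch_knob above 0.026 m, bolt above 0.086 m, at rest); bottle and stamp still upright (value of joint bolt above 0.086 m and value of joint latch_knob above 0.026 m and velocity of joint latch_knob between -0.01 and 0.01 m/s and angle between each of bottle, stamp's own z axis and vertical below 0.2 rad); the robot touches nothing.
It fails at once if the box or its knob is pushed, pressed or gripped with more than 35 N (contact force between any of the fingers, the arm and lockbox above 35 N).
It fails at once if the bottle, stamp or carton is moved by more than 15 mm or lifted (distance of any of bottle, stamp, carton from where it was at the start of the episode above 0.015 m or height (world z) of any of bottle, stamp, carton above 0.01 m).
It also fails if it takes over 45 s, if anything falls off the work surface, if the arm or the gripper's body presses on something with over 40 N, if the wrist force passes 120 N, or if a joint passes its speed limit or range.

## Working session

There is one attempt and no reset: what is moved stays moved. The work goes in short steps, Python scripts to look and compute and a shell command to move; the robot and the scene stay as the last step left them, time stands still between calls to the robot, and variables do not carry over. Pictures are saved under pics/ and viewed, about 8 in all and at most 12, crops included, and the job is handed in when it is done.

```bash
mkdir -p pics
cat > h.py <<'E'
import numpy as np, cv2
from cell import manip
def grab(n,tag):
    info=manip.camera_info(n); im,d=manip.grab_frame(n)
    cv2.imwrite(f'pics/{tag}.png',im[:,:,::-1]); np.savez(f'pics/{tag}.npz',im=im,d=d,T=info['cam_to_world'],K=[info[k] for k in('fx','fy','cx','cy')])
    return im,d
def cloud(tag):
    z=np.load(f'pics/{tag}.npz'); d=z['d']; fx,fy,cx,cy=z['K']; v,u=np.indices(d.shape)
    P=np.stack([(u-cx)/fx*d,-(v-cy)/fy*d,-d,np.ones_like(d)],-1)@np.array(z['T']).T
    P=P[...,:3]; P[d==0]=np.nan
    return z['im'],P
E
python3 - <<'E'
from h import *
grab('top','top0'); grab('scene','scene0')
print(manip.camera_info('top')); print(manip.camera_info('scene').keys())
s=manip.sense(); print(s)
E
```

```text
{'fx': 500.56497844833916, 'fy': 500.56497844833916, 'cx': 273.1217938237025, 'cy': 208.5552789985378, 'cam_to_world': array([[ 4.81735228e-03,  9.99080754e-01, -4.25962437e-02,
         5.88368517e-01],
       [-9.99988187e-01,  4.78543872e-03, -8.51146536e-04,
         8.82314469e-02],
       [-6.46522410e-04,  4.25998408e-02,  9.99092006e-01,
         9.31042786e-01],
       [ 0.00000000e+00,  0.00000000e+00,  0.00000000e+00,
         1.00000000e+00]])}
dict_keys(['fx', 'fy', 'cx', 'cy', 'cam_to_world'])
{'clock': 0.1, 'q': array([-1.19359143e+00,  1.24455655e-01,  1.65154297e+00, -2.79406294e-05,
        1.36747071e+00, -8.25942709e-02]), 'qd': array([-0.00172533, -0.00262609, -0.00271541, -0.00014085,  0.00032929,
        0.00052338]), 'joint_torque': array([ 1.06255968e-03, -4.24930358e+01, -3.66654253e+01, -2.59285918e-05,
        3.93242139e-03, -4.89531487e-06]), 'ee_pos': array([ 0.28821795, -0.58199717,  0.23016245]), 'tcp_rot': array([[-8.96139169e-01, -7.16665982e-04,  4.43772551e-01],
       [-4.43773111e-01,  1.73466538e-03, -8.96137499e-01],
       [-1.27565621e-04, -9.99998239e-01, -1.87253869e-03]]), 'force': array([-0.20901978, -0.04381265,  0.60152659]), 'moment': array([-0.01186333,  0.03218402, -0.01355477]), 'width': 0.08520235387184051}
```

View pics/top0.png

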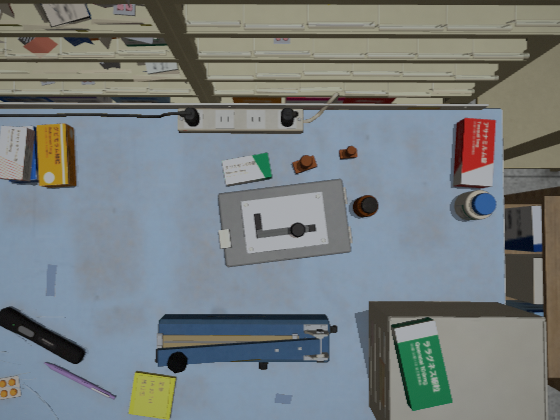

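View pics/scene0.png

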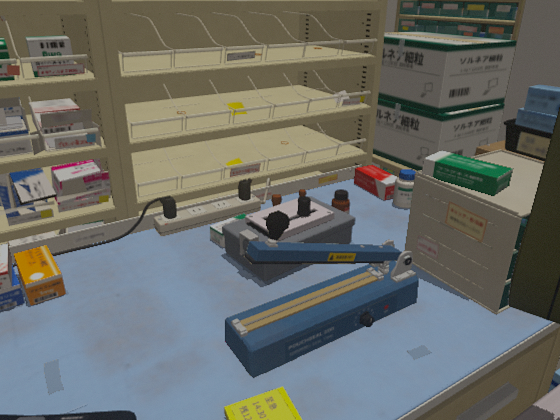

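The top view shows the lockbox at about (285,222), its knob at (298,229), and the slot's short leg at (258,222), running up-image (world +x). Candidates:
- **Stamp:** larger at (305,163), smaller at (348,152).
- **Bottle:** amber one at (366,205), white and blue one at (480,205).
- **Carton:** white and green at (246,168), red at (475,150), orange at (55,155).
- **Dark round things:** the knob at (298,229), the sealer knobs at (177,362) and (263,365), and the plugs at (190,116) and (288,117).

The knob on the grey box's slot is the one to push. Next I'll measure the box, the knob and the obstacle heights.

Run:
```python
from h import *
im,P=cloud('top0')
X,Y,Z=P[...,0],P[...,1],P[...,2]
def reg(m,u0,u1,v0,v1):
    k=np.zeros(m.shape,bool);k[v0:v1,u0:u1]=1;return m&k
def rect(m,n):
    q=P[m][:,:2].astype(np.float32);r=cv2.minAreaRect(q*1000);print(n,len(q),r,'z',np.median(Z[m]),'maxz',Z[m].max())
rect(reg((Z>.05)&(Z<.067),215,352,175,270),'lid')
pl=reg((Z>.069)&(Z<.079)&(im.min(-1)>120),238,332,185,255);rect(pl,'plate')
k=reg((Z>.085)&(Z<.13),240,330,185,255);rect(k,'knob')
kt=reg((Z>.1),240,330,185,255);print('knobtop',np.nanmean(P[kt],0),kt.sum())
for n,b in dict(stamp=(290,318,150,176),small=(338,360,144,160),bottle=(352,382,190,220),carton=(218,274,150,188),sealer=(150,340,310,375)).items():
    m=reg((Z>.015),*b);rect(m,n)
c=cv2.resize(im[170:275,205:395],None,fx=4,fy=4,interpolation=cv2.INTER_CUBIC);cv2.imwrite('pics/crop0.png',c[:,:,::-1])
```

```text
lid 5109 ((601.9594116210938, 67.96969604492188), (130.2779998779297, 223.0748748779297), 7.157684326171875) z 0.059720232299186105 maxz 0.06696676910616683
plate 3637 ((601.801025390625, 69.24304962158203), (90.145751953125, 140.16314697265625), 7.179553508758545) z 0.07383480558603261 maxz 0.07854519240537916
knob 165 ((589.1948852539062, 47.65438461303711), (22.2801570892334, 22.27861785888672), 44.96757888793945) z 0.10548313676715038 maxz 0.10946614393302423
knobtop [0.58928582 0.04773509 0.10526508] 165
stamp 182 ((710.0917358398438, 30.378040313720703), (22.003976821899414, 39.98165512084961), 15.282470703125) z 0.059286272975215826 maxz 0.06618467581313237
small 85 ((731.3992309570312, -48.06501770019531), (18.190397262573242, 15.2512788772583), 73.7974853515625) z 0.046778006730263555 maxz 0.05066255732085123
bottle 436 ((632.0464477539062, -76.21258544921875), (37.25975799560547, 36.58710479736328), 6.334994792938232) z 0.06593415147869447 maxz 0.07923974738771533
carton 1200 ((688.9828491210938, 135.21580505371094), (67.08699798583984, 85.11572265625), 10.353935241699219) z 0.029652486779382314 maxz 0.058906483883791494
sealer 8408 ((387.7712097167969, 131.2030487060547), (93.89019012451172, 316.5364074707031), 0.022626308724284172) z 0.05479179851917948 maxz 0.20610494854351713
```

View pics/crop0.png

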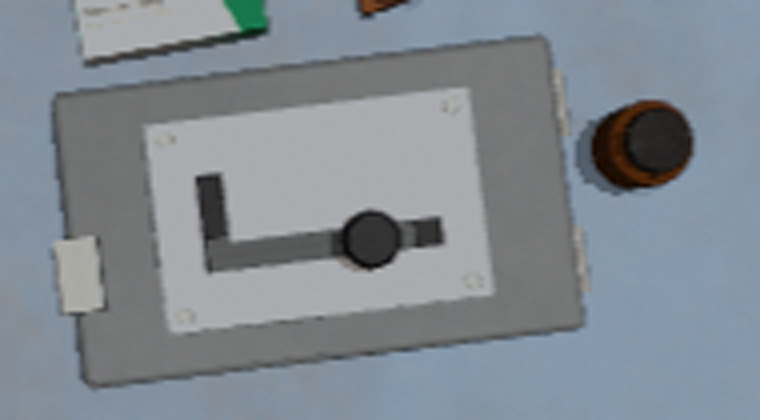

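The close crop confirms the choice: a black round knob in the L-slot, which shows at crop (370,238). The heights agree with the given sizes (lid 59.7, plate 73.8, knob top 105.3 mm). The box yaw is +7.2° and the bolt is at about 0.025. Next I'll check the tall things along the approach and the required shifts.

Run:
```python
from h import *
gx=np.arange(.2,.85,.05);gy=np.arange(.35,-.75,-.05)
H=np.full((len(gx),len(gy)),np.nan)
for t in('top0','scene0'):
    im,P=cloud(t);Q=P.reshape(-1,3);Q=Q[np.isfinite(Q).all(1)]
    for i,x in enumerate(gx):
        for j,y in enumerate(gy):
            m=(abs(Q[:,0]-x)<.025)&(abs(Q[:,1]-y)<.025)
            if m.sum()>5:H[i,j]=np.nanmax([H[i,j],np.percentile(Q[m,2],98)])
print('y  ',(gy*100).round().astype(int))
for i in range(len(gx))[::-1]:print(round(gx[i],2),' '.join('%4.0f'%(h*1000) for h in H[i]))
s=manip.sense();R=s['tcp_rot'];a=np.radians(7.17);bx=np.array([np.cos(a),np.sin(a),0]);by=np.array([-np.sin(a),np.cos(a),0]);c=np.array([.602,.0692,0])
for n,(x,y,z) in dict(app=(-.015,-.066,.25)).items():
    p=c+bx*x+by*y+[0,0,z];print(n,p,R.T@(p-s['ee_pos']))
print('via',R.T@(np.array([.60,-.35,.30])-s['ee_pos']))
```

```text
y   [ 35  30  25  20  15  10   5   0  -5 -10 -15 -20 -25 -30 -35 -40 -45 -50
 -55 -60 -65 -70]
0.8   34   64   78   62   35   67   76   41   35   35   35   35   43   44    2  nan  nan  nan  319  319  320  319
0.75    3    3   44   31   32   32   53    3   50    3    3    3   45   45    3  nan  nan  nan  nan  nan  nan -792
0.7    3    3    3   31   33   32   64   59   58    3    3    3   45   45    3  nan  nan  nan  nan   67   69   68
0.65    3    3    3   61   75   76   76   76   76   77    3    3   82   82    3  nan  nan  nan  nan   68  196  236
0.6    3    3    3   75   76   76  107   76   75   74    3    4   80   79    3  nan  nan  nan  nan -347  233  236
0.55    3    4    3   75   76   77   76   76   62    3    4    4    3    3    3  nan  nan  nan  nan -345  230  236
0.5    3    3    3    3    3    3    3    3    3    3    3    3    4    4    3  nan  nan  nan  nan -346 -348 -551
0.45    4   48   51   51   51   51   52   53    3  204  204  175  176  176    3  nan  nan  nan  nan -346 -349  nan
0.4    3   60  204  202  141  125  108   93    4  205  205  175  175  176  nan  nan  nan  nan  nan -345 -348 -494
0.35   10   52   53   52   52   53   60   87    3  205  205  175  175  176  nan  nan  nan  nan  nan -345 -347 -522
0.3   14   15   13    4    4    4    4    4    4  175  175  175  175  176  nan  nan  nan  nan  nan -345 -345  nan
0.25   14   15   12    4    4    4    4    4    4  168    2  -92  -87 -138  nan  nan  nan  nan  nan -345 -345  nan
0.2  nan  nan  nan    1    1    1    1    1    1    1    1  nan  nan  nan  nan  nan  nan  nan  nan -300 -343  nan
app [0.595355  0.0018439 0.25     ] [-0.53433304 -0.01904486 -0.38694003]
via [-0.38236312 -0.06965843 -0.06967182]
```

The cardboard box (x 0.3–0.47, y -0.3 to -0.1, up to 205 mm) stands on the direct path. I'll rise to about 0.30, swing round it, close the fingers, and turn so that tool z lies along the box's y.

```bash
python3 -m pendant '[[0,0,0,0,-0.06,0,0],[0,0.1,0,-0.06,-0.07,-0.01,0],[0,0.2,0,-0.12,-0.07,-0.02,0],[0,0.335,0,-0.18,-0.07,-0.03,0],[0,0.335,0,-0.24,-0.07,-0.045,0],[0,0.335,0,-0.3,-0.07,-0.055,0],[0,0.335,0,-0.35,-0.07,-0.06,0],[0,0.335,0,-0.38,-0.07,-0.07,0],[0,0.335,0,-0.38,-0.07,-0.07,0]]'
python3 - <<'E'
from h import *
s=manip.sense();R=s['tcp_rot'];a=np.radians(7.17);bx=np.array([np.cos(a),np.sin(a),0]);by=np.array([-np.sin(a),np.cos(a),0]);c=np.array([.602,.0692,0])
p=c+bx*-.015+by*-.066+[0,0,.25];print(R.round(4),s['width'],R.T@(p-s['ee_pos']), R.T@by)
E
```

```text
clock: 1.23
ee_pos: [0.5991, -0.3492, 0.3002]
tcp_rot: [[-0.992, -0.001, 0.128], [-0.128, 0.001, -0.992], [0.001, -1.0, -0.001]]
force: [-0.1, -1.2, 0.1]
width: -0.0001
[[-0.9918 -0.0013  0.1278]
 [-0.1278  0.001  -0.9918]
 [ 0.0011 -1.     -0.0012]] -0.00011373198952476859 [-0.04119849  0.05057932 -0.34855774] [-0.00304116  0.0011758  -0.99999468]
```

```bash
python3 -m pendant '[[0,0,0,-0.007,0,-0.06,0],[0,0,0,-0.014,0,-0.12,0],[0,0,0,-0.02,0,-0.18,0],[0,0,0,-0.027,0,-0.24,0],[0,0,0,-0.034,0.01,-0.3,0],[0,0,0,-0.041,0.04,-0.348,0],[0,0,0,-0.041,0.09,-0.348,0],[0,0,0,-0.041,0.14,-0.348,0],[0,0,0,-0.041,0.16,-0.348,0],[0,0,0,-0.041,0.16,-0.348,0]]'
python3 - <<'E'
from h import *
im,d=grab('wrist','w1')
grab('top','top1')
im2=np.load('pics/top1.npz')['im'][150:300,180:400]
a=cv2.resize(im,(560,420));b=cv2.resize(im2,None,fx=2.5,fy=2.5)[:420]
cv2.imwrite('pics/v1.png',cv2.resize(np.hstack([im,np.pad(b,((0,420-b.shape[0]),(0,0),(0,0)))]),(800,303))[:,:,::-1])
E
```

```text
clock: 2.48
ee_pos: [0.5943, -0.0014, 0.1401]
tcp_rot: [[-0.992, -0.003, 0.123], [-0.123, 0.0, -0.992], [0.003, -1.0, -0.0]]
force: [-0.3, 0.9, 0.7]
width: -0.0002
```

View pics/v1.png

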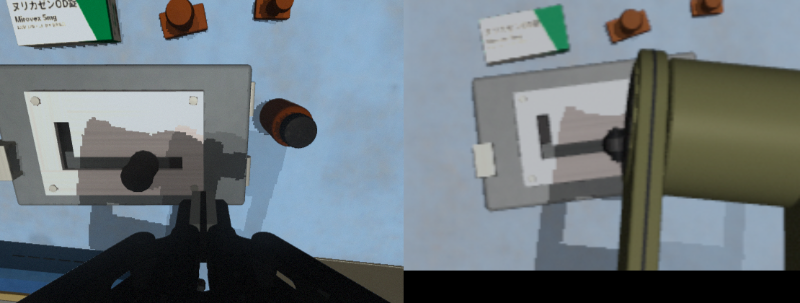

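The wrist view shows the shut fingertips at (203,205), to the right (-y side) of the knob at (140,170) and clear of it. The arm hides the knob's right side in the top view. I'll cross-check the knob position with the wrist depth.

```bash
cat >> h.py <<'E'
a=np.radians(7.17);B=np.array([[np.cos(a),-np.sin(a),0],[np.sin(a),np.cos(a),0],[0,0,1]]);C=np.array([.602,.0692,0])
def report(tag):
    im,P=cloud(tag);Q=(P-C)@B; s=manip.sense()
    k=(abs(Q[...,0])<.04)&(abs(Q[...,1])<.07)&(abs(Q[...,2]-.105)<.006)&(im.max(-1)<90)
    q=Q[k]; (cx,cy),r=cv2.minEnclosingCircle((q[:,:2]*1000).astype(np.float32))
    pl=(abs(Q[...,0])<.06)&(abs(Q[...,1])<.09)&(abs(Q[...,2]-.074)<.004)
    print('knob box mm',cx,cy,'r',r,'n',len(q),'z',np.median(q[:,2]) if len(q) else 0,'med',np.median(q,0)*1000)
    print('plate z',np.median(Q[pl][:,2]),'tcp box',(s['ee_pos']-C)@B*1000,'force',s['force'])
E
python3 - <<'E'
from h import *
report('w1')
E
```

```text
knob box mm -13.667670249938965 -19.922325134277344 r 12.303065299987793 n 1502 z 0.10517239849620567 med [-12.16403703 -20.60140059 105.1723985 ]
plate z 0.07344196795990046 tcp box [-14.17900217 -69.37389198 143.55957847] force [ 0.52699909 -0.43784324  0.65949885]
```

Both cameras agree on the knob to about 1.5 mm. I'll descend to z ≈ 0.085, then creep into contact.

```bash
python3 -m pendant '[[0,0,0,0,0.03,0,0],[0,0,0,0,0.05,0,0],[0,0,0,0,0.055,0,0],[0,0,0,0,0.055,-0.005,0],[0,0,0,0,0.055,-0.01,0],[0,0,0,0,0.055,-0.01,0]]'
python3 -m pendant '[[0,0,0,0,0,-0.004,0],[0,0,0,0,0,-0.008,0],[0,0,0,0,0,-0.012,0],[0,0,0,0,0,-0.016,0],[0,0,0,0,0,-0.020,0],[0,0,0,0,0,-0.024,0],[0,0,0,0,0,-0.028,0],[0,0,0,0,0,-0.032,0],[0,0,0,0,0,-0.036,0],[0,0,0,0,0,-0.040,0]]'
python3 - <<'E'
from h import *
grab('wrist','w2');report('w2')
E
```

```text
clock: 3.32
ee_pos: [0.5946, 0.0096, 0.0873]
tcp_rot: [[-0.992, 0.002, 0.125], [-0.125, -0.0, -0.992], [-0.002, -1.0, 0.0]]
force: [-0.1, -0.4, -0.2]
width: -0.0
clock: 4.58
ee_pos: [0.589, 0.0492, 0.0863]
tcp_rot: [[-0.992, -0.0, 0.125], [-0.125, -0.0, -0.992], [0.0, -1.0, 0.0]]
force: [-0.3, -2.2, -0.4]
width: -0.0002
knob box mm -11.397149085998535 -6.496159076690674 r 25.707433700561523 n 3609 z 0.10524863482198464 med [ -7.89825979   2.56637226 105.24863482]
plate z 0.0735074231026965 tcp box [-15.44851953 -17.80238355  86.30298488] force [-0.54622383  0.15465725  0.36317526]
```

The force of -2 N shows the fingers in contact with the knob. I'll take the knob's leading edge to exclude the finger pixels.

```bash
python3 -m pendant '[[0,0,0,0,0,-0.004,0],[0,0,0,0,0,-0.008,0],[0,0,0,0,0,-0.012,0],[0,0,0,0,0,-0.016,0],[0,0,0,0,0,-0.020,0],[0,0,0,0,0,-0.024,0],[0,0,0,0,0,-0.028,0],[0,0,0,0,0,-0.030,0],[0,0,0,0,0,-0.030,0]]'
python3 - <<'E'
from h import *
im,d=grab('wrist','w3');
for t in('w1','w2','w3'):
    im,P=cloud(t);Q=(P-C)@B
    k=(abs(Q[...,0]+.015)<.02)&(abs(Q[...,1])<.07)&(abs(Q[...,2]-.105)<.003)&(im.max(-1)<90)
    y=Q[k][:,1]*1000;print(t,'leading edge y',np.percentile(y,99.7),'-> knob y',np.percentile(y,99.7)-12.5)
print((manip.sense()['ee_pos']-C)@B*1000)
cv2.imwrite('pics/v3.png',cv2.resize(im[80:330,0:400],None,fx=2,fy=2)[:,:,::-1])
E
```

```text
clock: 5.75
ee_pos: [0.5852, 0.079, 0.0863]
tcp_rot: [[-0.992, -0.0, 0.125], [-0.125, 0.0, -0.992], [0.0, -1.0, -0.0]]
force: [0.0, -0.6, 0.4]
width: -0.0002
w1 leading edge y -8.21110382135377 -> knob y -20.71110382135377
w2 leading edge y 18.24524525981345 -> knob y 5.745245259813451
w3 leading edge y 48.52115717019689 -> knob y 36.02115717019689
[-15.40813194  11.76074533  86.30920466]
```

View pics/v3.png

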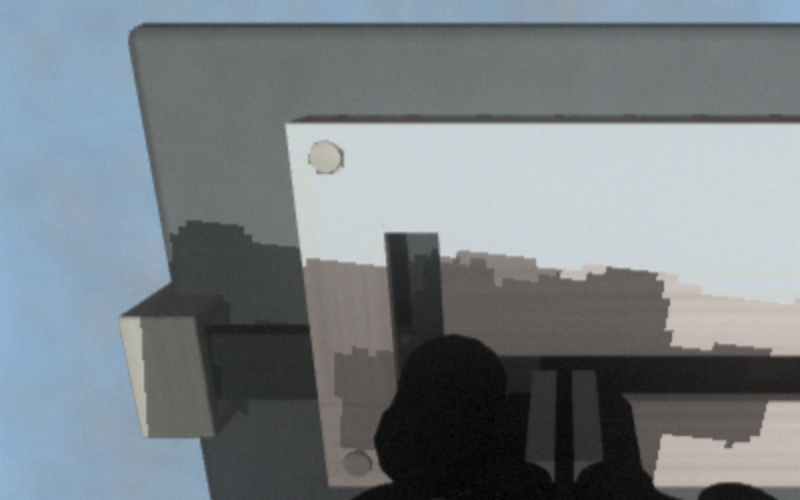

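The knob is at crop (450,400), just short of the corner, with about 9 mm to go. I'll approach in small steps and watch for the force rise at the stop.

```bash
python3 -m pendant '[[0,0,0,0,0,-0.003,0],[0,0,0,0,0,-0.006,0],[0,0,0,0,0,-0.008,0],[0,0,0,0,0,-0.0085,0],[0,0,0,0,0,-0.0085,0]]'
python3 -m pendant '[[0,0,0,0,0,-0.0005,0],[0,0,0,0,0,-0.001,0]]'
python3 -m pendant '[[0,0,0,0,0,-0.0005,0],[0,0,0,0,0,-0.0005,0]]'
python3 - <<'E'
from h import *
im,d=grab('wrist','w4')
im,P=cloud('w4');Q=(P-C)@B
k=(abs(Q[...,0]+.015)<.02)&(abs(Q[...,1])<.07)&(abs(Q[...,2]-.105)<.003)&(im.max(-1)<90)
y=Q[k][:,1]*1000;print('knob y',np.percentile(y,99.7)-12.5)
s=manip.sense();print((s['ee_pos']-C)@B*1000,s['force'])
E
```

```text
clock: 6.42
ee_pos: [0.5842, 0.0872, 0.0863]
tcp_rot: [[-0.992, -0.0, 0.124], [-0.124, 0.0, -0.992], [0.0, -1.0, -0.0]]
force: [0.8, -1.3, -0.7]
width: 0.0005
clock: 6.68
ee_pos: [0.5841, 0.088, 0.0863]
tcp_rot: [[-0.992, -0.0, 0.124], [-0.124, -0.0, -0.992], [0.0, -1.0, 0.0]]
force: [-0.9, -2.2, 0.5]
width: -0.0003
clock: 6.92
ee_pos: [0.5841, 0.0884, 0.0864]
tcp_rot: [[-0.992, 0.0, 0.124], [-0.124, -0.0, -0.992], [-0.0, -1.0, 0.0]]
force: [-0.7, -1.9, -0.0]
width: -0.0002
knob y 45.41266759324546
[-15.37872858  21.32115439  86.34641427] [ 0.20898998 -2.65479657 -0.43938847]
```

```bash
python3 -m pendant '[[0,0,0,0,0,-0.0005,0],[0,0,0,0,0,-0.0005,0]]'
python3 -m pendant '[[0,0,0,0,0,-0.0005,0],[0,0,0,0,0,-0.0005,0]]'
```

```text
clock: 7.22
ee_pos: [0.584, 0.0887, 0.0863]
tcp_rot: [[-0.992, 0.0, 0.124], [-0.124, -0.001, -0.992], [0.0, -1.0, 0.001]]
force: [1.2, -4.2, -0.2]
width: 0.0
clock: 7.48
ee_pos: [0.584, 0.0888, 0.0864]
tcp_rot: [[-0.992, 0.0, 0.125], [-0.125, -0.001, -0.992], [0.0, -1.0, 0.001]]
force: [0.4, -6.4, 0.3]
width: -0.0003
```

The stop is felt: the force rose to 6 N while the TCP stood still. Now I'll back off and go round to the knob's -x side.

```bash
python3 -m pendant '[[0,0,0,0,0,0.008,0],[0,0,0,0,0,0.018,0],[0,0,0,0.02,0,0.018,0],[0,0,0,0.04,0,0.018,0],[0,0,0,0.042,0,0.018,0],[0,0,0,0.042,0,-0.0,0],[0,0,0,0.042,0,-0.018,0],[0,0,0,0.042,0,-0.0235,0],[0,0,0,0.042,0,-0.0235,0]]'
python3 - <<'E'
from h import *
im,d=grab('wrist','w5')
report('w5')
cv2.imwrite('pics/v5.png',im[:,:,::-1])
E
```

```text
clock: 8.6
ee_pos: [0.5394, 0.1085, 0.0862]
tcp_rot: [[-0.992, -0.0, 0.126], [-0.126, -0.0, -0.992], [0.0, -1.0, 0.0]]
force: [0.3, -0.7, -0.0]
width: -0.0001
knob box mm -14.034914016723633 46.535091400146484 r 12.268841743469238 n 3355 z 0.10531543164959771 med [-12.75789424  46.58573692 105.31543165]
plate z 0.07361077987250927 tcp box [-57.25446971  46.3866361   86.25475477] force [ 0.15285375 -0.40800726 -0.78434814]
```

View pics/v5.png

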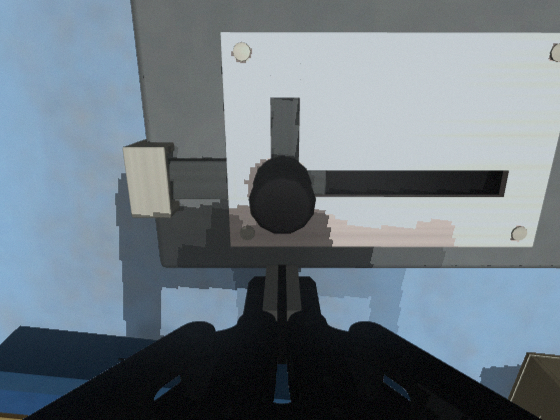

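The knob at (283,195) sits at the corner, with the fingertips at (283,280) directly on its -x side. The plate shows the short leg running up from the knob. I'll push across.

```bash
python3 -m pendant '[[0,0,0,-0.008,0,0,0],[0,0,0,-0.014,0,0,0],[0,0,0,-0.018,0,0,0],[0,0,0,-0.021,0,0,0],[0,0,0,-0.024,0,0,0],[0,0,0,-0.027,0,0,0],[0,0,0,-0.030,0,0,0],[0,0,0,-0.030,0,0,0]]'
python3 - <<'E'
from h import *
im,d=grab('wrist','w6')
im,P=cloud('w6');Q=(P-C)@B
k=(abs(Q[...,1]-.046)<.02)&(abs(Q[...,0])<.05)&(abs(Q[...,2]-.105)<.003)&(im.max(-1)<90)
q=Q[k]*1000;print('knob x by leading edge',np.percentile(q[:,0],99.7)-12.5,'y',q[:,1].min(),q[:,1].max())
s=manip.sense();print((s['ee_pos']-C)@B*1000,s['force'])
E
```

```text
clock: 9.65
ee_pos: [0.5693, 0.1113, 0.0862]
tcp_rot: [[-0.992, 0.0, 0.124], [-0.124, -0.0, -0.992], [-0.0, -1.0, 0.0]]
force: [-1.2, -1.5, -0.5]
width: -0.0001
knob x by leading edge -3.992021543686363 y 32.22319482088051 59.39121260523763
[-27.1826549   45.91831823  86.24109392] [-1.44714177 -1.12889624  0.08051756]
```

```bash
python3 -m pendant '[[0,0,0,-0.003,0,0,0],[0,0,0,-0.006,0,0,0],[0,0,0,-0.009,0,0,0],[0,0,0,-0.012,0,0,0],[0,0,0,-0.015,0,0,0],[0,0,0,-0.0175,0,0,0],[0,0,0,-0.0175,0,0,0]]'
python3 -m pendant '[[0,0,0,-0.0005,0,0,0],[0,0,0,-0.001,0,0,0],[0,0,0,-0.001,0,0,0]]'
python3 -m pendant '[[0,0,0,-0.0005,0,0,0],[0,0,0,-0.001,0,0,0],[0,0,0,-0.001,0,0,0]]'
python3 -m pendant '[[0,0,0,-0.0005,0,0,0],[0,0,0,-0.0005,0,0,0]]'
```

```text
clock: 10.58
ee_pos: [0.5868, 0.1136, 0.0863]
tcp_rot: [[-0.992, 0.001, 0.124], [-0.124, 0.0, -0.992], [-0.001, -1.0, -0.0]]
force: [-1.6, -1.2, -0.1]
width: -0.0
clock: 10.95
ee_pos: [0.5873, 0.1137, 0.0863]
tcp_rot: [[-0.992, -0.0, 0.125], [-0.125, -0.0, -0.992], [0.0, -1.0, -0.0]]
force: [-3.3, -2.1, -0.1]
width: -0.0002
clock: 11.32
ee_pos: [0.5885, 0.1138, 0.0863]
tcp_rot: [[-0.992, -0.0, 0.124], [-0.124, 0.0, -0.992], [0.0, -1.0, -0.0]]
force: [-2.3, -1.0, 0.8]
width: 0.0001
clock: 11.58
ee_pos: [0.589, 0.1139, 0.0863]
tcp_rot: [[-0.992, 0.0, 0.124], [-0.124, 0.0, -0.992], [-0.0, -1.0, -0.0]]
force: [-3.2, -1.0, 0.0]
width: -0.0003
```

```bash
python3 -m pendant '[[0,0,0,-0.0005,0,0,0],[0,0,0,-0.001,0,0,0],[0,0,0,-0.001,0,0,0]]'
python3 -m pendant '[[0,0,0,-0.0005,0,0,0],[0,0,0,-0.0005,0,0,0]]'
```

```text
clock: 11.95
ee_pos: [0.5897, 0.114, 0.0863]
tcp_rot: [[-0.992, -0.001, 0.124], [-0.124, -0.0, -0.992], [0.001, -1.0, 0.0]]
force: [-3.6, -1.5, 0.3]
width: -0.0002
clock: 12.2
ee_pos: [0.5899, 0.114, 0.0862]
tcp_rot: [[-0.992, -0.002, 0.124], [-0.124, -0.0, -0.992], [0.002, -1.0, 0.0]]
force: [-4.9, -1.6, 1.5]
width: 0.0001
```

The force is rising to 5 N and the advance is stalling, so the slot's end is reached. I'll back straight off along -x, then rise, and check.

```bash
python3 -m pendant '[[0,0,0,0.01,0,0,0],[0,0,0,0.03,0,0,0],[0,0,0,0.05,0,0,0],[0,0,0,0.05,-0.04,0,0],[0,0,0,0.05,-0.09,0,0],[0,0,0,0.05,-0.10,0,0],[0,0,0,0.05,-0.10,0,0]]'
python3 - <<'E'
from h import *
im,d=grab('wrist','w7')
report('w7')
cv2.imwrite('pics/v7.png',im[:,:,::-1])
E
```

```text
clock: 13.08
ee_pos: [0.5416, 0.1081, 0.1876]
tcp_rot: [[-0.992, 0.004, 0.125], [-0.125, 0.001, -0.992], [-0.004, -1.0, -0.0]]
force: [0.2, -0.1, -0.7]
width: -0.0003
knob box mm 16.966421127319336 46.65054702758789 r 12.04328441619873 n 1278 z 0.1053250401549651 med [ 17.36496467  46.75680618 105.32504015]
plate z 0.07359863566398112 tcp box [-56.0940919   46.08608953 185.82600071] force [ 0.78839324 -0.33924686 -0.59323255]
```

View pics/v7.png

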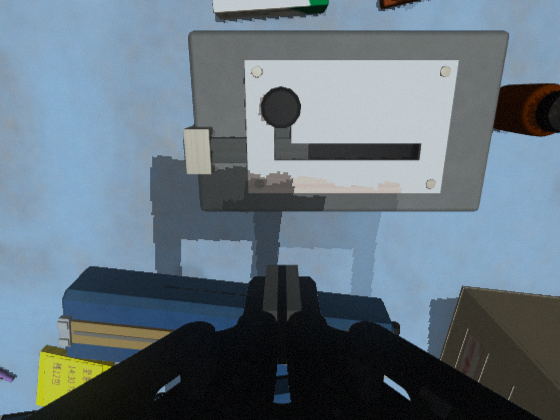

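The knob is at (280,107), at the slot's end: it measured 31.0 mm of travel across, with y unchanged. The fingers are well clear, about 0.1 m above the plate. The bottle still stands at (530,108). Handing in.

```bash
python3 -c "
from cell import manip
s=manip.sense();print(s['clock'],s['force'],abs(s['qd']).max());print(manip.finish_job())"
```

```text
13.125 [ 0.78839324 -0.33924686 -0.59323255] 0.028200686627681402
the job is handed in; nothing more can be done
None
```

The box is locked. I pushed the knob with the shut fingertips along the long leg to the corner, then across the short leg to its end, and backed off. I handed in at 13.1 s; no verdict was reported.

- **Long leg:** a force rise to about 6.4 N, with the tool standing still, marked the stop at the corner. The camera put the bolt at about 0.091 m.
- **Short leg:** the force rose to about 5 N as the advance stalled. The camera measured 31.0 mm of knob travel across, with its position along the box unchanged.
- **At the end:** the fingers stood about 0.1 m above the plate, with only sensor noise in the force reading. The fingers never went near the bottle, stamp or carton. I did not re-measure them; the last picture shows the bottle standing and the others only partly.
- **Disagreements:** the knob's measured coordinates carried a 1–2 mm offset from the nominal slot, within the calibration. At the corner the camera read nominal travel about 1 mm before contact showed the stop, and I relied on contact.

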